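# Index the brake shoe fixture to its next hole

## Robot

A 6-joint arm with a two-finger parallel gripper is mounted at the origin on the work surface. World frame = base frame: x ahead of the robot, y to its left, z up, the work surface at z = 0. Lengths are in m, angles in degrees, forces in N, time in s.
With the tool pointing down it reaches from about 0.35 to 0.875 m from the base axis. Payload 4.2 kg.
Tool frame: the origin (TCP) lies on the centre line of the jaws, within the pads' length; the fingertips stand 17 mm ahead of it and the grasp point (between the pads) lies 2 mm behind it; z points along the fingers, y is the direction in which the jaws open and shut (so a half turn about z gives the same grasp; the last joint's range is limited). The gripper opens to 87 mm and grips with 3 to 60 N. Pads are 19 mm wide; open, the fingers measure 117 mm over their backs; the gripper's body (75 mm by 190 mm) begins 51 mm behind the grasp point.
Start: joints at [-61.845, 22.042, 0.453, 0, -68.411, -14.817], TCP at [0.144, -0.608, 0.219] pointing down, gripper open.
Joint ranges: [-179.83, 179.83], [-69.29, 118.12], [-61.27, 80.66], [-181.25, 117.63], [-171.15, -9.14], [-177.46, 177.46]. Speed limits (degrees/s): [159.86, 159.86, 180, 180, 180, 180].

## Interface

Orientations are given as a 3x3 rotation matrix whose columns are the frame's x, y, z axes.
In Python, from station import * gives the robot as it stands.
- The arm moves only by the tool play_rows, never from a script. Its argument "targets" is a list that holds one entry, the list of rows, each a list of 5 numbers: the closure, from 0 (fully open) to 1 (shut), then the shift along the world's x, y, z in m, then the turn about the world's z in rad. In form: [[[gripper, x, y, z, twist], ...]]. A call has 1 to 5 rows; each row is the pose to reach, as a shift and turn from the pose commanded when the call began; what a row does not reach only later rows make up. A row lasts 1/12 s, in which the tool goes at most 41.7 mm and 7.16 degrees, less where a joint would pass 70% of its speed; a pose out of reach is approached as far as the arm can. A call with a gripper value outside its range is refused whole. The fingers move at their own pace and stop on an object; the grip force is fixed at half the most. Time passes only in rows, so rows that repeat a pose let the fingers close. It gives the time, the measured TCP pose, the force and the opening at its end, in the units of the state.
- sense(): the state, without advancing time (a new reading comes with each control period).
- capture(name): name is "scene" or "top" or "wrist"; returns the picture (420x560x3 uint8, blue, green, red); there is no depth.
- get_calibration(name): a dict with "camera_matrix" (3x3 intrinsics, pixels), "T" (4x4, takes a point from camera to world coordinates). Camera axes: x right, y up, looking along -z (the intrinsics and any distortion apply to the point x, -y, -z); pixel columns grow to the right and rows downward; lengths in m; the calibration is good to about 2 mm. A picture is of the moment at which its call begins: read the wrist's pose just before it. get_calibration takes no time and is no camera call; for the wrist camera it gives the pose at the moment of the call.
- finish_job(): hands the job in, once; it reports no verdict.
The state is a dict: "time_s": time; "joints": joint angles; "joint_velocities": joint speeds; "effort": joint torques, N m; "tcp_pos": TCP position; "ee_rot": TCP orientation; "wrist_force": force on the tool from outside, world axes, zero at the start; "moment": the same for the moment, N m; "gripper_width": opening from 0.0 (shut) to 1.0 (fully open).
Only numpy, scipy, OpenCV 4.12 (cv2) and the standard library are available. Lean on these libraries where they do the work, as an engineer would, in place of code of your own. Each camera call takes 0.05 s, during which the arm holds its last target. There are 200 camera calls.

## Task

Index the brake shoe fixture one hole counter-clockwise (seen from above): with shut fingertips press the red plunger fully in to unlock the round table, keep it in and push the yellow lug sideways so the table turns, then let the plunger go so that it springs fully out in the very next hole, 30 degrees on. Do not turn the table clockwise out of its starting hole or run on well past the next one, leave the tin, the feeler block and the two split pins where they lie, and finish clear of everything.

Things in the scene. Friction and masses are not known exactly. Their poses are not given: they have to be found in the camera images.
- table_axis (a point): Centre of the indexing fixture: a point on the vertical turning axis, level with the round table's upper face, 55 mm above the bench; z up. Fixed to the grey base (280 mm diameter, 33 mm high, four feet reaching 165 mm from the axis, black dots on its rim every 30 degrees, one per index hole). The dark steel table on it is 240 mm across.
- plunger_top (a point): Centre of the flat top of the red plunger head, a 40 mm disc standing 85 mm from the table's axis, carried by the table. Sprung out, the top is 85 mm above the bench; it presses straight down 14 mm to a stop, against 5 N rising to 8.5 N. Its x axis points outward from the turning axis, its y axis counter-clockwise along the turn, towards the lug.
- lug_face (a point): Centre of the flat upright face of the yellow lug, the face to push on; it looks clockwise, towards the plunger. 44 mm wide (radially), 55 mm high, lower edge on the table, upper edge 110 mm above the bench. It lies 26 mm along the plunger's y axis from the plunger's centre; same axes. The lug, backed by a sloping buttress, is part of the table.
- shoe_top (a point): Middle of the top of the black cast iron shoe segment, clamped to the table opposite the plunger: an arc of about 145 degrees, 67 to 105 mm from the axis, 36 mm high, top 91 mm above the bench (its clamp's nut 109 mm). It turns with the table.
- index_table (a joint): Angle of the round table in rad: 0 in the hole where it starts, growing counter-clockwise seen from above; the next hole is at 0.524 (30 degrees). Light friction (0.1 N m): it stays where it is left. Locked (play 0.02 rad either way) while the plunger is out, free while the plunger is pressed in 13 mm or more.
- plunger (a joint): How far the plunger is pressed in, in m: 0 fully out, 0.014 fully in. Let go between two holes, it stays in about 13 mm and springs out by itself when the table comes to a hole, which stops the table dead.
- tin: Blue enamel tin standing upright, 72 mm diameter, 72 mm high; origin at the centre of its underside. Leave alone.
- feeler_block: Chrome stepped feeler block, 70 x 32 mm, 28 mm high; origin at the centre of its underside. Leave alone.
- split_pin_a: Galvanized split pin lying flat, about 100 mm long with a 30 mm eye at its +x end, 8 mm thick; origin near its middle on the bench. Leave alone.
- split_pin_b: Second galvanized split pin, the same as the first. Leave alone.

How it is judged (in metres and radians):
On the way, in this order (a step that is already met when the one before it is completed fails the run):
1. the plunger is pressed in (12 mm or more) (value of joint plunger above 0.012 m), for 0.05 s.
2. the table has been turned more than half way to the next hole (value of joint index_table above 0.28 rad), for 0.05 s.
At the end, for the whole second after the job is handed in: The table is locked in the next hole counter-clockwise (0.524 rad, within 0.03) and at rest, the plunger is out to within 2 mm, and the tin, feeler block and split pins are within 20 mm of where they lay (value of joint index_table between 0.4936 and 0.5536 rad and value of joint plunger below 0.002 m and velocity of joint index_table between -0.02 and 0.02 rad/s and distance of each of tin, feeler_block, split_pin_a, split_pin_b from where it was at the start of the episode below 0.02 m); the robot touches nothing.
It fails at once if the table is turned clockwise past its first hole (more than 0.1 rad) (value of joint index_table below -0.1 rad).
It fails at once if the table is run on past the next hole (beyond 0.66 rad) (value of joint index_table above 0.66 rad).
It fails at once if a bystander is moved or lifted by more than 20 mm (distance of any of tin, feeler_block, split_pin_a, split_pin_b from where it was at the start of the episode above 0.02 m).
It also fails if it takes over 38 s, if anything falls off the work surface, if the arm or the gripper's body presses on something with over 40 N, if the wrist force passes 120 N, or if a joint passes its speed limit or range.

## Working session

There is one attempt and no reset: what is moved stays moved. The work goes in short steps, Python scripts to look and compute and a tool call to move; the robot and the scene stay as the last step left them, time stands still between calls to the robot, and variables do not carry over. Pictures are saved under pics/ and viewed, on a budget of 10 in all, crops included, one or two more only if the job needs it, and the job is handed in when it is done.

Besides the shell and the picture viewer there is one more tool, called as name([rows], argument=value, ...), one row to a line, values as JSON. play_rows: Moves the arm, as the interface text tells. Its arguments: {"type":"object","properties":{"targets":{"type":"array","items":{"type":"array","items":{"type":"array","items":{"type":"number"}}}}},"required":["targets"]}

```bash
mkdir -p pics; cat > h.py <<'E'
from station import *
import numpy as np, cv2
def ray(name,uv,z,cal=None):
    c=cal or get_calibration(name); K=np.array(c["camera_matrix"]);T=np.array(c["T"])
    d=np.linalg.inv(K)@[uv[0],uv[1],1]; d=T[:3,:3]@[d[0],-d[1],-d[2]]
    o=T[:3,3]; return o+d*(z-o[2])/d[2]
def blobs(im,lo,hi,amin=40):
    m=cv2.inRange(cv2.cvtColor(im,cv2.COLOR_BGR2HSV),np.array(lo),np.array(hi))
    n,l,s,c=cv2.connectedComponentsWithStats(m)
    return [(c[i].round(1),s[i].tolist()) for i in range(1,n) if s[i][4]>amin]
E
python3 - <<'E'
from h import *
a=capture("top");b=capture("scene")
cv2.imwrite("pics/top.png",a);cv2.imwrite("pics/scene.png",b)
s=sense();print(s["time_s"],s["tcp_pos"],s["ee_rot"],s["wrist_force"])
for n,im in(("top",a),("scene",b)):
    c=get_calibration(n);print(n,c)
    for k,lo,hi in(("red",(0,130,60),(8,255,255)),("red2",(172,130,60),(180,255,255)),("yel",(20,120,80),(35,255,255))):print(k,blobs(im,lo,hi))
E
```

```text
0.1 [ 0.14406403 -0.60759669  0.21806349] [[-9.73051403e-01 -2.30587542e-01 -5.94373723e-04]
 [-2.30588268e-01  9.73049524e-01  1.91663438e-03]
 [ 1.36403056e-04  2.00203938e-03 -9.99997987e-01]] [ 0.468158   -0.74798303 -0.23614562]
top {'camera_matrix': array([[417.166957  ,   0.        , 278.46046139],
       [  0.        , 417.166957  , 210.27567239],
       [  0.        ,   0.        ,   1.        ]]), 'T': array([[ 0.01813643,  0.99673879, -0.07863108,  0.49861063],
       [-0.99980614,  0.01868268,  0.00621682,  0.01114961],
       [ 0.00766558,  0.07850309,  0.9968844 ,  0.91678539],
       [ 0.        ,  0.        ,  0.        ,  1.        ]])}
red [(array([236.5, 205.2]), [227, 196, 20, 20, 303])]
red2 []
yel [(array([551.3, 108.9]), [544, 104, 14, 10, 47]), (array([228.8, 227. ]), [218, 212, 23, 30, 420])]
scene {'camera_matrix': array([[441.38292103,   0.        , 278.09964941],
       [  0.        , 441.38292103, 209.4859721 ],
       [  0.        ,   0.        ,   1.        ]]), 'T': array([[ 0.42450798, -0.7871996 ,  0.44733629,  1.05660722],
       [ 0.90533752,  0.36220712, -0.22174302, -0.23234488],
       [ 0.01252763,  0.49912201,  0.86644115,  1.05914721],
       [ 0.        ,  0.        ,  0.        ,  1.        ]])}
red [(array([25.9, 12.1]), [0, 0, 54, 25, 614]), (array([71.8,  3.2]), [54, 0, 46, 10, 215]), (array([110.5,   7.4]), [88, 0, 48, 18, 434]), (array([145.7,   1.4]), [139, 0, 18, 5, 51]), (array([140.1,  15. ]), [118, 5, 45, 21, 444]), (array([59.9, 20.4]), [35, 10, 51, 22, 470]), (array([91.9, 28.1]), [68, 17, 48, 23, 467]), (array([15.4, 32.5]), [0, 24, 34, 19, 337]), (array([41.9, 41.6]), [15, 31, 53, 22, 501]), (array([ 5.9, 52.3]), [0, 45, 16, 15, 103]), (array([306.6, 206.8]), [299, 200, 16, 15, 175]), (array([400.8, 371.3]), [382, 360, 40, 25, 385])]
red2 []
yel [(array([306.1, 190.5]), [297, 189, 19, 4, 71])]
```

View pics/top.png

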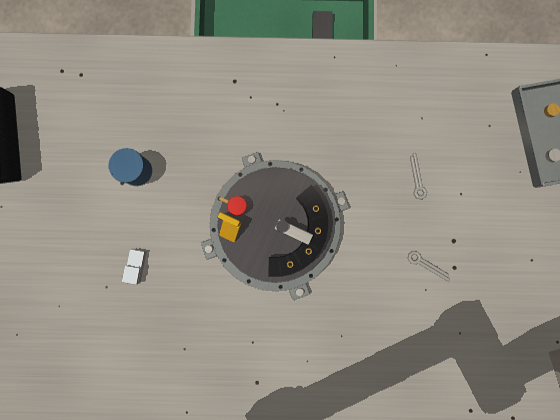

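View pics/scene.png

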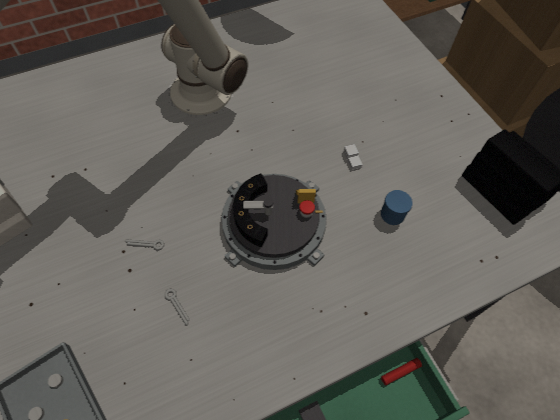

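The top view shows the fixture centred near (277,226) px, with the red plunger at (236,205) and the yellow lug at (229,227). Going from plunger to lug is counter-clockwise. The tin is at (127,166), the feeler block at (134,266), and the pins are on the right, away from the work. The scene view agrees.

```bash
cat >> h.py <<'E'
def redcentre(name,im,cal,z):
    m=cv2.inRange(cv2.cvtColor(im,cv2.COLOR_BGR2HSV),np.array((0,130,60)),np.array((8,255,255)))
    return m
E
python3 - <<'E'
from h import *
a=cv2.imread("pics/top.png");b=cv2.imread("pics/scene.png")
P=ray("top",(236.5,205.2),.085); print("plunger top",P,"scene",ray("scene",(307,206.5),.085))
# black rim dots: dark small blobs around base ring
g=cv2.cvtColor(a,cv2.COLOR_BGR2GRAY)
n,l,s,c=cv2.connectedComponentsWithStats((g<60).astype(np.uint8))
pts=[c[i] for i in range(1,n) if 3<=s[i][4]<40 and 58<np.hypot(*(c[i]-[277,226]))<72]
W=np.array([ray("top",p,.033)[:2] for p in pts]);print(len(W))
A=np.c_[2*W,np.ones(len(W))];x=np.linalg.lstsq(A,(W**2).sum(1),rcond=None)[0]
print("centre",x[:2],"R",np.sqrt(x[2]+x[:2]@x[:2]),"res",np.hypot(*(W-x[:2]).T).round(3))
d=P[:2]-x[:2];print("r",np.hypot(*d),"ang",np.degrees(np.arctan2(d[1],d[0])))
print("dots ang",np.sort(np.degrees(np.arctan2(*(W-x[:2]).T[::-1]))).round(1))
E
```

```text
plunger top [0.57282967 0.09007643 0.085     ] scene [0.57660137 0.08791638 0.085     ]
11
centre [0.53880388 0.01272876] R 0.13085064221065162 res [0.131 0.131 0.131 0.131 0.131 0.131 0.131 0.131 0.131 0.131 0.131]
r 0.08450097783835557 ang 66.25495988817723
dots ang [-174.1 -144.2 -114.1  -84.2  -54.1  -24.1    5.6   35.9   95.7  126.3
  156. ]
```

play_rows([
  [[1,0.0211,0.0351,0,-0.11],[1,0.0422,0.0702,0,-0.22],[1,0.0633,0.1052,0,-0.33],[1,0.0844,0.1403,0,-0.44],[1,0.1055,0.1754,0,-0.55]],
])

```text
time_s: 0.52
tcp_pos: [0.2487, -0.4332, 0.2185]
ee_rot: [[-0.951, 0.311, -0.001], [0.311, 0.951, 0.001], [0.001, 0.001, -1.0]]
wrist_force: [0.5, -0.5, 0.4]
gripper_width: 0.705
```

play_rows([
  [[1,0.0211,0.0351,0,-0.103],[1,0.0422,0.0702,0,-0.103],[1,0.0633,0.1052,0,-0.103],[1,0.0844,0.1403,0,-0.103],[1,0.1055,0.1754,0,-0.103]],
])

```text
time_s: 0.93
tcp_pos: [0.3542, -0.2578, 0.219]
ee_rot: [[-0.916, 0.401, -0.0], [0.401, 0.916, 0.0], [0.0, 0.0, -1.0]]
wrist_force: [1.3, -0.1, 0.8]
gripper_width: 0.326
```

play_rows([
  [[1,0.0211,0.0351,0,0],[1,0.0422,0.0702,0,0],[1,0.0633,0.1052,0,0],[1,0.0844,0.1403,0,0],[1,0.1055,0.1754,0,0]],
])

```text
time_s: 1.35
tcp_pos: [0.4597, -0.0823, 0.219]
ee_rot: [[-0.916, 0.401, -0.0], [0.401, 0.916, 0.0], [0.0, 0.0, -1.0]]
wrist_force: [0.6, -1.4, 0.1]
gripper_width: 0.022
```

```bash
python3 - <<'E'
from h import *
s=sense();print(s["time_s"],s["tcp_pos"],np.degrees(np.arctan2(s["ee_rot"][1][1],s["ee_rot"][0][1])),s["gripper_width"],s["wrist_force"])
E
```

```text
1.35 [ 0.45965204 -0.08227665  0.21903474] 66.3688996740067 0.02192830751177843 [ 0.58773292 -1.39434432  0.0863402 ]
```

play_rows([
  [[1,0.0213,0.0352,0,0],[1,0.0426,0.0704,0,0],[1,0.0639,0.1056,0,0],[1,0.0852,0.1407,0,0],[1,0.1065,0.1759,0,0]],
])

```text
time_s: 1.77
tcp_pos: [0.5662, 0.0935, 0.2187]
ee_rot: [[-0.916, 0.401, -0.001], [0.401, 0.916, -0.0], [0.001, -0.001, -1.0]]
wrist_force: [0.3, 0.2, 0.2]
gripper_width: 0.005
```

play_rows([
  [[1,0,0,-0.03,0],[1,0,0,-0.06,0],[1,0,0,-0.08,0],[1,0,0,-0.08,0]],
])

```text
time_s: 2.1
tcp_pos: [0.5623, 0.0908, 0.1336]
ee_rot: [[-0.916, 0.402, -0.011], [0.402, 0.916, -0.003], [0.009, -0.007, -1.0]]
wrist_force: [-0.8, -0.1, -0.2]
gripper_width: 0.007
```

```bash
python3 - <<'E'
from h import *
s=sense();print(s["time_s"],s["tcp_pos"],s["wrist_force"])
w=capture("wrist");t=capture("top");sc=capture("scene")
c=get_calibration("wrist");K=c["camera_matrix"];T=c["T"]
tip=np.array(s["tcp_pos"])-[0,0,.017]
q=T[:3,:3].T@(tip-T[:3,3]);print("tip px",K@[q[0]/-q[2],-q[1]/-q[2],1])
cv2.imwrite("pics/m1.png",np.hstack([w[:, :],]));cv2.imwrite("pics/m2.png",cv2.resize(sc[140:290,200:400],(800,600)))
E
```

```text
2.1 [0.56233347 0.09079517 0.1336158 ] [-0.80847994 -0.08324671 -0.16304371]
tip px [274.00897371 232.09035171   1.        ]
```

View pics/m1.png

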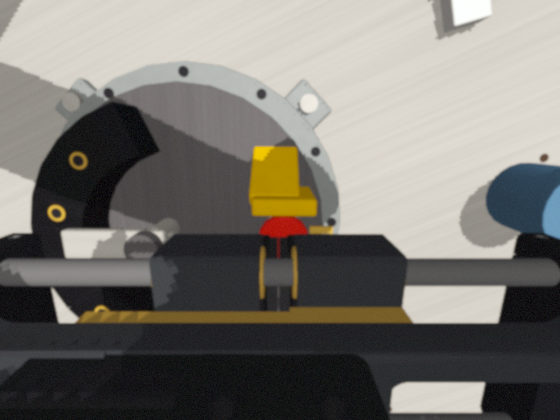

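View pics/m2.png

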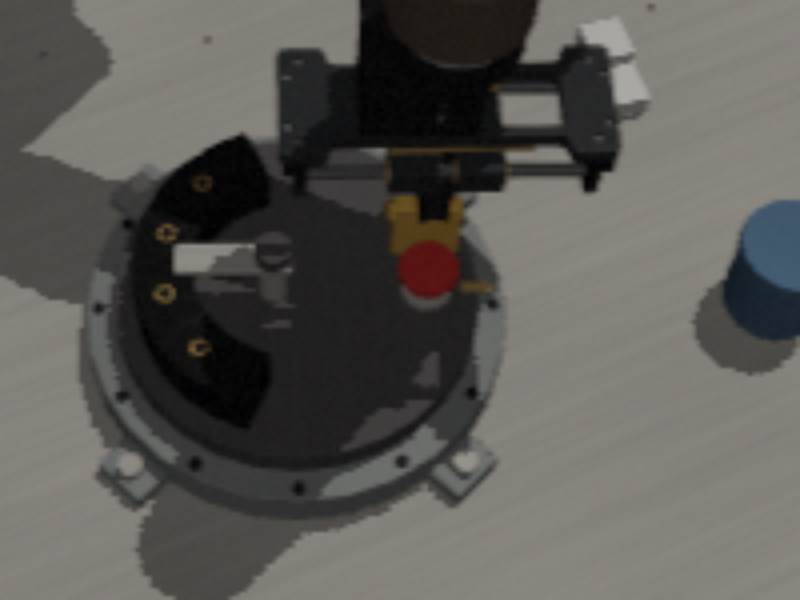

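The wrist view shows the shut tips at about (276,232), over the plunger's lug-side edge. Red is visible at (284,228), and the lug's near face is at rows 200–215, ahead of the tips. I'll let the arm settle, then come down.

play_rows([
  [[1,0.001,0,0,0],[1,0.002,-0.001,-0.01,0],[1,0.002,-0.001,-0.02,0],[1,0.002,-0.001,-0.03,0],[1,0.002,-0.001,-0.036,0]],
])

```text
time_s: 2.67
tcp_pos: [0.5669, 0.0901, 0.1013]
ee_rot: [[-0.916, 0.402, -0.002], [0.402, 0.916, -0.001], [0.002, -0.001, -1.0]]
wrist_force: [-0.9, -0.5, -0.0]
gripper_width: 0.004
```

play_rows([
  [[1,0,0,0,0],[1,0,0,0,0]],
])

```text
time_s: 2.83
tcp_pos: [0.5676, 0.0903, 0.1023]
ee_rot: [[-0.916, 0.401, -0.001], [0.401, 0.916, -0.001], [0.001, -0.001, -1.0]]
wrist_force: [0.1, 0.4, -0.1]
gripper_width: 0.001
```

play_rows([
  [[1,0,0,-0.004,0],[1,0,0,-0.008,0],[1,0,0,-0.012,0],[1,0,0,-0.014,0],[1,0,0,-0.014,0]],
])

```text
time_s: 3.25
tcp_pos: [0.5675, 0.0904, 0.0884]
ee_rot: [[-0.916, 0.401, -0.001], [0.401, 0.916, -0.0], [0.001, -0.001, -1.0]]
wrist_force: [0.2, 0.1, 0.2]
gripper_width: 0.005
```

play_rows([
  [[1,0,0,-0.001,0],[1,0,0,-0.002,0],[1,0,0,-0.002,0]],
])

```text
time_s: 3.5
tcp_pos: [0.5679, 0.0905, 0.087]
ee_rot: [[-0.916, 0.401, -0.0], [0.401, 0.916, 0.0], [0.0, -0.0, -1.0]]
wrist_force: [0.3, 0.1, -0.5]
gripper_width: 0.006
```

No contact force at a depth where I'd expect about 8 N, so I'll look before going on.

```bash
python3 - <<'E'
from h import *
s=sense();print(s["time_s"],s["tcp_pos"],s["wrist_force"],s["joints"],s["effort"])
w=capture("wrist");sc=capture("scene")
def proj(n,p):
    c=get_calibration(n);K=c["camera_matrix"];T=c["T"];q=T[:3,:3].T@(np.array(p)-T[:3,3]);return (K@[q[0]/-q[2],-q[1]/-q[2],1])[:2].round(1)
tip=np.array(s["tcp_pos"])-[0,0,.017]
print("tip px",proj("wrist",tip),proj("scene",tip),"plunger85",proj("wrist",(.5735,.0903,.085)),proj("scene",(.5735,.0903,.085)))
for n,im in(("wrist",w),("scene",sc)):print(n,blobs(im,(0,130,60),(8,255,255)))
v=np.hstack([cv2.resize(w[130:350,180:400],(400,400)),cv2.resize(sc[170:240,270:340],(400,400))]);cv2.imwrite("pics/m3.png",v)
E
```

```text
3.5 [0.56786332 0.0905401  0.08700261] [ 0.33849527  0.05617607 -0.52905776] [ 2.51923838e+01  2.45509255e+01 -1.65809836e+01 -2.97295573e-03
 -4.88719138e+01 -1.38849704e+02] [ 1.27724899e-02 -3.76058328e+01  1.51707423e+01  3.35383996e+00
 -5.67360513e-02 -6.76119589e-05]
tip px [277.6 240.5] [306.  206.4] plunger85 [280.9 257.1] [307.3 205.2]
wrist [(array([279.4, 235.6]), [259, 231, 44, 27, 275])]
scene [(array([6.9, 2.1]), [0, 0, 18, 7, 77]), (array([25.6, 12.2]), [0, 0, 54, 25, 560]), (array([71.1,  3.3]), [54, 0, 47, 11, 216]), (array([110.7,   7.4]), [87, 0, 49, 18, 369]), (array([182.4,   4.4]), [165, 0, 42, 13, 275]), (array([140.1,  15. ]), [118, 5, 45, 21, 372]), (array([60.4, 20.5]), [36, 10, 50, 22, 434]), (array([91.4, 28. ]), [68, 17, 48, 23, 418]), (array([14.9, 32.6]), [0, 24, 34, 19, 285]), (array([41.1, 41.8]), [16, 31, 52, 23, 441]), (array([ 6.2, 51.8]), [0, 45, 16, 14, 127]), (array([306.9, 208.5]), [300, 202, 15, 12, 111]), (array([401.1, 371.1]), [382, 359, 40, 26, 394])]
```

View pics/m3.png

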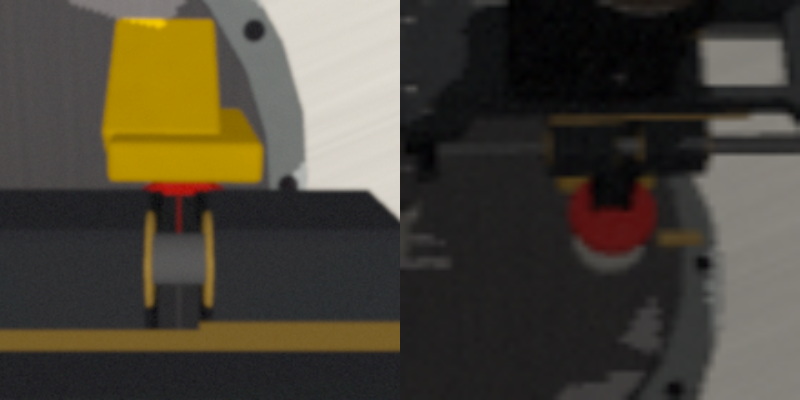

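The picture shows the tips above the lug side of the disc. The plunger hasn't moved: the disc's lower edge is still at row 214 in the scene view. So the tips probably sit higher than nominal, and I'll feel down in small steps.

play_rows([
  [[1,0,0,-0.002,0],[1,0,0,-0.003,0],[1,0,0,-0.003,0]],
])

```text
time_s: 3.85
tcp_pos: [0.5677, 0.0905, 0.0838]
ee_rot: [[-0.916, 0.401, -0.001], [0.401, 0.916, -0.0], [0.0, -0.0, -1.0]]
wrist_force: [-0.1, 0.6, -0.4]
gripper_width: 0.008
```

play_rows([
  [[1,0,0,-0.002,0],[1,0,0,-0.003,0],[1,0,0,-0.003,0]],
])

```text
time_s: 4.1
tcp_pos: [0.5681, 0.0906, 0.0815]
ee_rot: [[-0.916, 0.401, 0.001], [0.401, 0.916, -0.0], [-0.001, 0.0, -1.0]]
wrist_force: [-1.5, 0.1, 4.0]
gripper_width: 0.009
```

play_rows([
  [[1,0,0,-0.002,0],[1,0,0,-0.004,0],[1,0,0,-0.004,0]],
])

```text
time_s: 4.35
tcp_pos: [0.5682, 0.0906, 0.0774]
ee_rot: [[-0.916, 0.401, 0.001], [0.401, 0.916, 0.0], [-0.001, 0.0, -1.0]]
wrist_force: [-0.9, 0.5, 6.1]
gripper_width: 0.005
```

```bash
python3 - <<'E'
from h import *
s=sense();print(s["time_s"],s["tcp_pos"],s["wrist_force"],s["moment"])
sc=capture("scene");w=capture("wrist")
print([b for b in blobs(sc,(0,130,60),(8,255,255)) if 290<b[0][0]<330],blobs(w,(0,130,60),(8,255,255)))
v=np.hstack([cv2.resize(w[130:350,180:400],(400,400)),cv2.resize(sc[170:240,270:340],(400,400))]);cv2.imwrite("pics/m4.png",v)
E
```

```text
4.35 [0.56823354 0.09059501 0.07735675] [-0.87922894  0.4686835   6.06583414] [-0.08850401  0.28866173  0.02325943]
[(array([306.6, 209.4]), [300, 203, 15, 12, 107])] [(array([277.8, 245. ]), [270, 237, 16, 21, 68])]
```

View pics/m4.png

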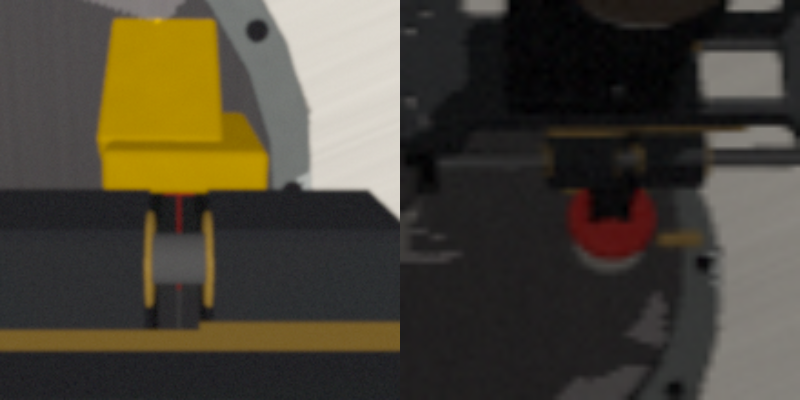

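The disc's lower edge has moved down about 1 px and the force is 6 N, so the plunger is going in, with contact at a TCP height of about 0.082. I'll press on to the stop.

play_rows([
  [[1,0,0,-0.003,0],[1,0,0,-0.006,0],[1,0,0,-0.007,0],[1,0,0,-0.007,0]],
])

```text
time_s: 4.78
tcp_pos: [0.5684, 0.0906, 0.0707]
ee_rot: [[-0.916, 0.401, 0.001], [0.401, 0.916, -0.0], [-0.001, 0.0, -1.0]]
wrist_force: [-2.9, -0.2, 6.7]
gripper_width: 0.005
```

play_rows([
  [[1,0,0,-0.002,0],[1,0,0,-0.004,0],[1,0,0,-0.004,0]],
])

```text
time_s: 5.03
tcp_pos: [0.5691, 0.0904, 0.0679]
ee_rot: [[-0.916, 0.4, 0.003], [0.4, 0.916, -0.0], [-0.003, 0.001, -1.0]]
wrist_force: [-2.0, -1.6, 11.2]
gripper_width: 0.008
```

play_rows([
  [[1,0,0,-0.001,0],[1,0,0,-0.002,0],[1,0,0,-0.002,0]],
])

```text
time_s: 5.28
tcp_pos: [0.5701, 0.0901, 0.0678]
ee_rot: [[-0.917, 0.4, 0.005], [0.4, 0.917, -0.001], [-0.005, 0.001, -1.0]]
wrist_force: [-2.9, -3.3, 18.3]
gripper_width: 0.004
```

```bash
python3 - <<'E'
from h import *
s=sense();print(s["time_s"],s["tcp_pos"],s["wrist_force"])
sc=capture("scene")
print([b for b in blobs(sc,(0,130,60),(8,255,255)) if 290<b[0][0]<330])
t=np.array(s["tcp_pos"])[:2]; C=np.array([.5388,.01273]); d=t-C
r=np.hypot(*d);a=np.arctan2(d[1],d[0]);print(r,np.degrees(a))
# chord steps of an arc about the axis from here
for k in range(0,13):
    b=a+np.radians(3*k); print(3*k,(C+r*np.array([np.cos(b),np.sin(b)])-t).round(4),round(np.radians(3*k),3))
E
```

```text
5.2833 [0.5700796  0.09014049 0.06783346] [-2.94426696 -3.250618   18.28918306]
[(array([306.5, 211.9]), [299, 206, 16, 12, 108])]
0.0834913008565442 67.99762838662846
0 [0. 0.] 0.0
3 [-0.0041  0.0015] 0.052
6 [-0.0083  0.0028] 0.105
9 [-0.0125  0.0039] 0.157
12 [-0.0168  0.0048] 0.209
15 [-0.0211  0.0055] 0.262
18 [-0.0255  0.0059] 0.314
21 [-0.0298  0.0061] 0.367
24 [-0.0342  0.006 ] 0.419
27 [-0.0386  0.0058] 0.471
30 [-0.0429  0.0053] 0.524
33 [-0.0472  0.0045] 0.576
36 [-0.0515  0.0036] 0.628
```

The plunger is on its stop (18 N, z no longer falling). Next is the arc about the axis, 3° per row.

play_rows([
  [[1,-0.0041,0.0015,0,0.052],[1,-0.0083,0.0028,0,0.105],[1,-0.0125,0.0039,0,0.157],[1,-0.0168,0.0048,0,0.209],[1,-0.0168,0.0048,0,0.209]],
])

```text
time_s: 5.75
tcp_pos: [0.5536, 0.0955, 0.0678]
ee_rot: [[-0.98, 0.199, 0.007], [0.199, 0.98, 0.001], [-0.007, 0.002, -1.0]]
wrist_force: [-1.5, -3.5, 16.8]
gripper_width: 0.006
```

```bash
cat > m.py <<'E'
from h import *
import sys
s=sense();print(s["time_s"],s["tcp_pos"],s["wrist_force"])
C=np.array([.5388,.01273]);d=np.array(s["tcp_pos"])[:2]-C
print("tip r,ang",np.hypot(*d),np.degrees(np.arctan2(d[1],d[0])))
sc=capture("scene");t=capture("top")
z=float(sys.argv[1])
# table angle from disc bottom-edge/centroid is occluded: use brass screws on the shoe (top 0.091), scene and top
def screws(n,im):
    out=[]
    for c,st in blobs(im,(12,90,70),(30,255,255),3):
        p=ray(n,c,.091)[:2]-C; r=np.hypot(*p)
        if .07<r<.105 : out.append((round(r,3),round(np.degrees(np.arctan2(p[1],p[0])),1),st[4]))
    return out
for n,im,f in(("scene",sc,"scene"),("top",t,"top")):
    print(n,screws(n,im),"| ref",screws(n,cv2.imread(f"pics/{f}.png")))
print([(b[0],b[1],ray("scene",b[0],z)) for b in blobs(sc,(0,130,60),(8,255,255)) if 270<b[0][0]<340 and 170<b[0][1]<250])
E
python3 m.py .071
```

```text
5.75 [0.55363724 0.09549195 0.06780742] [-1.48673712 -3.47742485 16.84937929]
tip r,ang 0.08408141111514457 79.83620615884891
scene [(np.float64(0.086), np.float64(-146.9), 10), (np.float64(0.088), np.float64(-118.0), 14), (np.float64(0.088), np.float64(-88.7), 15)] | ref [(np.float64(0.085), np.float64(-157.9), 10), (np.float64(0.088), np.float64(85.0), 215), (np.float64(0.088), np.float64(-129.9), 5), (np.float64(0.087), np.float64(-98.2), 13), (np.float64(0.089), np.float64(-69.0), 13)]
top [(np.float64(0.086), np.float64(-59.4), 22), (np.float64(0.086), np.float64(-89.4), 29), (np.float64(0.094), np.float64(113.1), 216), (np.float64(0.086), np.float64(-119.6), 31), (np.float64(0.086), np.float64(-149.4), 30)] | ref [(np.float64(0.086), np.float64(-69.2), 28), (np.float64(0.092), np.float64(96.1), 447), (np.float64(0.086), np.float64(-98.9), 27), (np.float64(0.086), np.float64(-129.3), 30), (np.float64(0.086), np.float64(-159.2), 32)]
[(array([305.7, 206.6]), [299, 201, 15, 11, 101], array([0.56855936, 0.0893132 , 0.071     ]))]
```

The brass screws in the top view give the table angle cleanly: +9.8° so far. On with the arc.

play_rows([
  [[1,-0.0044,0.0006,0,0.052],[1,-0.0087,0.0011,0,0.105],[1,-0.0131,0.0013,0,0.157],[1,-0.0175,0.0012,0,0.209],[1,-0.0175,0.0012,0,0.209]],
])

```text
time_s: 6.27
tcp_pos: [0.5367, 0.0972, 0.0678]
ee_rot: [[-1.0, -0.009, 0.008], [-0.009, 1.0, 0.001], [-0.008, 0.001, -1.0]]
wrist_force: [-0.3, -1.2, 15.5]
gripper_width: 0.008
```

```bash
python3 m.py .071
```

```text
6.2667 [0.53668762 0.09718289 0.06779796] [-0.25880786 -1.24930917 15.49662523]
tip r,ang 0.08447930379555128 91.43281666288969
scene [(np.float64(0.086), np.float64(-136.8), 12), (np.float64(0.088), np.float64(-107.2), 13), (np.float64(0.088), np.float64(-77.4), 12)] | ref [(np.float64(0.085), np.float64(-157.9), 10), (np.float64(0.088), np.float64(85.0), 215), (np.float64(0.088), np.float64(-129.9), 5), (np.float64(0.087), np.float64(-98.2), 13), (np.float64(0.089), np.float64(-69.0), 13)]
top [(np.float64(0.085), np.float64(-48.9), 19), (np.float64(0.086), np.float64(-78.6), 29), (np.float64(0.086), np.float64(-108.3), 31), (np.float64(0.094), np.float64(124.6), 214), (np.float64(0.086), np.float64(-138.5), 33)] | ref [(np.float64(0.086), np.float64(-69.2), 28), (np.float64(0.092), np.float64(96.1), 447), (np.float64(0.086), np.float64(-98.9), 27), (np.float64(0.086), np.float64(-129.3), 30), (np.float64(0.086), np.float64(-159.2), 32)]
[(array([303.8, 201.6]), [297, 196, 15, 11, 104], array([0.55297736, 0.09165311, 0.071     ]))]
```

play_rows([
  [[1,-0.0044,-0.0002,0,0.052],[1,-0.0088,-0.0007,0,0.105],[1,-0.0088,-0.0007,0,0.105]],
])

```text
time_s: 6.62
tcp_pos: [0.5283, 0.0969, 0.0678]
ee_rot: [[-0.993, -0.114, 0.009], [-0.114, 0.993, 0.002], [-0.009, 0.001, -1.0]]
wrist_force: [-0.4, -0.9, 15.7]
gripper_width: 0.005
```

play_rows([
  [[1,0,0,0.007,0],[1,0,0,0.015,0],[1,0,0,0.025,0],[1,0,0,0.027,0],[1,0,0,0.027,0]],
])

```text
time_s: 7.03
tcp_pos: [0.525, 0.096, 0.0916]
ee_rot: [[-0.994, -0.11, 0.001], [-0.11, 0.994, 0.001], [-0.001, 0.001, -1.0]]
wrist_force: [-0.2, -0.5, -0.7]
gripper_width: 0.006
```

```bash
python3 m.py .073
```

```text
7.0333 [0.52502047 0.09602581 0.09160866] [-0.15817581 -0.48043719 -0.65407767]
tip r,ang 0.0844278792958117 99.3933071546591
scene [(np.float64(0.076), np.float64(120.6), 19), (np.float64(0.104), np.float64(82.7), 12), (np.float64(0.087), np.float64(-130.7), 14), (np.float64(0.089), np.float64(-101.2), 12)] | ref [(np.float64(0.085), np.float64(-157.9), 10), (np.float64(0.088), np.float64(85.0), 215), (np.float64(0.088), np.float64(-129.9), 5), (np.float64(0.087), np.float64(-98.2), 13), (np.float64(0.089), np.float64(-69.0), 13)]
top [(np.float64(0.086), np.float64(-42.6), 18), (np.float64(0.087), np.float64(-72.7), 23), (np.float64(0.085), np.float64(-102.5), 30), (np.float64(0.096), np.float64(131.2), 195), (np.float64(0.086), np.float64(-132.4), 30)] | ref [(np.float64(0.086), np.float64(-69.2), 28), (np.float64(0.092), np.float64(96.1), 447), (np.float64(0.086), np.float64(-98.9), 27), (np.float64(0.086), np.float64(-129.3), 30), (np.float64(0.086), np.float64(-159.2), 32)]
[(array([302.3, 197. ]), [295, 191, 15, 13, 149], array([0.53978157, 0.09376454, 0.073     ]))]
```

The table is at 26.7° and the plunger is free but held in. Now I'll push the lug gently above the plunger until it snaps in.

play_rows([
  [[1,-0.0029,-0.0005,0,0],[1,-0.0058,-0.0011,0,0],[1,-0.0072,-0.0015,0,0],[1,-0.0072,-0.0015,0,0]],
])

```text
time_s: 7.47
tcp_pos: [0.5166, 0.094, 0.0907]
ee_rot: [[-0.994, -0.11, -0.002], [-0.11, 0.994, -0.001], [0.002, -0.0, -1.0]]
wrist_force: [-0.4, -0.5, -1.1]
gripper_width: 0.003
```

play_rows([
  [[1,-0.0014,-0.0004,0,0],[1,-0.0028,-0.0008,0,0],[1,-0.0028,-0.0008,0,0]],
])

```text
time_s: 7.72
tcp_pos: [0.5148, 0.0935, 0.0911]
ee_rot: [[-0.994, -0.11, 0.0], [-0.11, 0.994, 0.0], [-0.0, -0.0, -1.0]]
wrist_force: [1.5, -0.3, -0.2]
gripper_width: 0.003
```

```bash
python3 m.py .073
```

```text
7.7167 [0.51479099 0.09351739 0.09112386] [ 1.53798904 -0.32757401 -0.18782488]
tip r,ang 0.08427950662444901 106.55129381309906
scene [(np.float64(0.081), np.float64(127.0), 19), (np.float64(0.103), np.float64(87.3), 12), (np.float64(0.085), np.float64(-126.4), 11), (np.float64(0.088), np.float64(-96.9), 12)] | ref [(np.float64(0.085), np.float64(-157.9), 10), (np.float64(0.088), np.float64(85.0), 215), (np.float64(0.088), np.float64(-129.9), 5), (np.float64(0.087), np.float64(-98.2), 13), (np.float64(0.089), np.float64(-69.0), 13)]
top [(np.float64(0.083), np.float64(-38.7), 9), (np.float64(0.086), np.float64(-68.5), 22), (np.float64(0.086), np.float64(-98.4), 29), (np.float64(0.086), np.float64(-128.2), 29), (np.float64(0.097), np.float64(137.0), 127)] | ref [(np.float64(0.086), np.float64(-69.2), 28), (np.float64(0.092), np.float64(96.1), 447), (np.float64(0.086), np.float64(-98.9), 27), (np.float64(0.086), np.float64(-129.3), 30), (np.float64(0.086), np.float64(-159.2), 32)]
[(array([301.5, 193.2]), [294, 187, 15, 13, 142], array([0.52839182, 0.09712898, 0.073     ]))]
```

The table reads about 30.7°. I'll back off the lug, lift, and check that the plunger came out.

play_rows([
  [[1,0.003,0.001,0,0],[1,0.005,0.001,0.005,0],[1,0.006,0.001,0.03,0],[1,0.006,0.001,0.06,0],[1,0.006,0.001,0.1,0]],
])

```text
time_s: 8.23
tcp_pos: [0.5192, 0.0939, 0.1902]
ee_rot: [[-0.994, -0.11, -0.006], [-0.11, 0.994, -0.002], [0.006, -0.002, -1.0]]
wrist_force: [1.3, 0.2, -0.5]
gripper_width: 0.013
```

play_rows([
  [[1,-0.03,-0.02,0.02,0],[1,-0.06,-0.04,0.04,0],[1,-0.09,-0.06,0.06,0],[1,-0.12,-0.08,0.06,0],[1,-0.12,-0.08,0.06,0]],
])

```text
time_s: 8.65
tcp_pos: [0.3963, 0.0122, 0.2527]
ee_rot: [[-0.994, -0.108, 0.001], [-0.108, 0.994, 0.002], [-0.001, 0.002, -1.0]]
wrist_force: [0.6, 0.3, -0.2]
gripper_width: 0.003
```

```bash
python3 m.py .085; python3 - <<'E'
from h import *
sc=capture("scene");t=capture("top")
C=np.array([.5388,.01273,0])
for ang in (30,31):
  a=np.radians(65.9+ang)
  for z in(.071,.072,.085):
    p=C+[.085*np.cos(a),.085*np.sin(a),z]
    for n in("scene","top"):
        c=get_calibration(n);K=c["camera_matrix"];T=c["T"];q=T[:3,:3].T@(p-T[:3,3]);print(ang,z,n,(K@[q[0]/-q[2],-q[1]/-q[2],1])[:2].round(1))
print([b for n,im in(("s",sc),("t",t)) for b in blobs(im,(0,130,60),(8,255,255)) if 200<b[0][0]<340 and 150<b[0][1]<250])
cv2.imwrite("pics/m5.png",np.hstack([cv2.resize(sc[140:240,250:350],(400,400)),cv2.resize(t[150:300,200:350],(400,400))]))
E
```

```text
8.65 [0.39627158 0.01217396 0.252666  ] [ 0.62255457  0.29619928 -0.23846809]
tip r,ang 0.142529508491739 -179.7764736033487
scene [(np.float64(0.083), np.float64(118.8), 232), (np.float64(0.104), np.float64(87.0), 15), (np.float64(0.085), np.float64(-126.4), 11), (np.float64(0.088), np.float64(-96.9), 12), (np.float64(0.086), np.float64(-67.7), 9), (np.float64(0.088), np.float64(-38.6), 17)] | ref [(np.float64(0.085), np.float64(-157.9), 10), (np.float64(0.088), np.float64(85.0), 215), (np.float64(0.088), np.float64(-129.9), 5), (np.float64(0.087), np.float64(-98.2), 13), (np.float64(0.089), np.float64(-69.0), 13)]
top [(np.float64(0.086), np.float64(-38.1), 27), (np.float64(0.086), np.float64(-68.1), 32), (np.float64(0.086), np.float64(-98.3), 31), (np.float64(0.092), np.float64(126.8), 461), (np.float64(0.086), np.float64(-128.0), 30)] | ref [(np.float64(0.086), np.float64(-69.2), 28), (np.float64(0.092), np.float64(96.1), 447), (np.float64(0.086), np.float64(-98.9), 27), (np.float64(0.086), np.float64(-129.3), 30), (np.float64(0.086), np.float64(-159.2), 32)]
[(array([301.1, 192.5]), [294, 186, 15, 14, 165], array([0.53245933, 0.09313661, 0.085     ]))]
30 0.071 scene [301.8 194.1]
30 0.071 top [233.  226.8]
30 0.072 scene [301.8 193.9]
30 0.072 top [233.  226.8]
30 0.085 scene [302.1 191.2]
30 0.085 top [232.3 226.5]
31 0.071 scene [301.5 193.7]
31 0.071 top [233.1 227.5]
31 0.072 scene [301.5 193.5]
31 0.072 top [233.  227.5]
31 0.085 scene [301.8 190.8]
31 0.085 top [232.4 227.2]
[(array([301.2, 192.5]), [294, 186, 15, 14, 163]), (array([232.6, 227.4]), [223, 218, 20, 20, 313])]
```

View pics/m5.png

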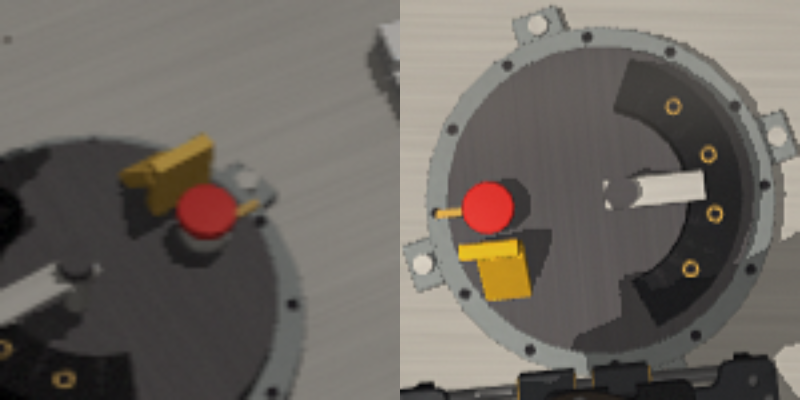

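The disc is at (301,192.5) in the scene view. Starting from the same 1.6 px row offset as the first picture, that matches z = 85 mm at 31° (pressed in would be about 195). The shank shows below it, so the plunger is out and locked. I'll check the bystanders quickly, then hand in.

```bash
python3 - <<'E'
from h import *
t=capture("top");a=cv2.imread("pics/top.png")
for n,(x,y,w,h) in dict(tin=(100,140,55,55),feeler=(115,240,40,50),pinA=(400,145,40,60),pinB=(400,245,55,40)).items():
    s=cv2.phaseCorrelate(*[cv2.cvtColor(i[y:y+h,x:x+w],cv2.COLOR_BGR2GRAY).astype(np.float32) for i in(a,t)]);print(n,s)
s=sense();print(s["time_s"],s["wrist_force"],np.abs(s["joint_velocities"]).max());finish_job()
E
```

```text
tin ((0.008724404435859867, 0.016860628941302025), 1.0010931420326232)
feeler ((0.021884418095169167, -0.028353970208161883), 0.9962041537761688)
pinA ((-0.01198552887808546, -0.03765355086893152), 0.9819225695729256)
pinB ((-0.0326037896729261, 0.03679444799032794), 0.8351414388418198)
8.9 [-0.15929877  0.49576196 -0.17721929] 0.8839364310400851
the job is handed in; nothing more can be done
```

I turned the fixture one hole counter-clockwise and handed the job in at about 9 s; no verdict was reported.

I pressed the plunger to its stop with shut fingertips and swung the table to 26.7°. Tip friction on the plunger did most of that turning. Then I let the plunger go and pushed the lug until it sprang out in the next hole.

**Last checks:**
- **Table:** it read about 31.0° (0.541 rad) from the brass screws. That is inside the 0.4936–0.5536 band and the lock's play, but towards the upper edge.
- **Plunger:** its height in the scene view matches fully out.
- **Bystanders:** the tin, feeler block and split pins shifted less than 0.05 px in the top view.
- **Arm:** it is clear of everything, with no real wrist force (about 0.5 N, noise level). The arm had a small residual joint speed of 0.9 (about 0.9°/s) when I handed in.

**What disagreed:** contact with the plunger came at a TCP height of about 82 mm, 20 mm lower than the stated 17 mm fingertip offset implies. I felt for the contact by force instead of trusting the nominal height.

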